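# Open the cart's bolted push-to-open sauce locker

## Robot

A 6-joint arm with a two-finger parallel gripper is mounted at the origin on the work surface. World frame = base frame: x ahead of the robot, y to its left, z up, the work surface at z = 0. Lengths are in m, angles in rad, forces in N, time in s.
With the tool pointing down it reaches from about 0.35 to 0.85 m from the base axis. Payload 8.1 kg.
Tool frame: the origin (TCP) lies on the centre line of the jaws, within the pads' length; the fingertips stand 19 mm ahead of it and the grasp point (between the pads) is the TCP (robot.tips_ahead is the distance from the TCP to the fingertips, in m); y points along the fingers, z is the direction in which the jaws open and shut, and the axes are right-handed (so a half turn about y gives the same grasp; the last joint's range is limited). The gripper opens to 93 mm and grips with 3 to 60 N. Pads are 15 mm wide; open, the fingers measure 128 mm over their backs; the gripper's body (75 mm by 188 mm) begins 65 mm behind the grasp point.
Start: joints at [1.12, 0.13, 1.488, -0, 1.523, -0.085], TCP at [0.215, 0.56, 0.238] pointing down, gripper open.
Joint ranges: [-2.96, 2.96], [-0.89, 2.26], [0.02, 2.5], [-1.34, 4.48], [0, 2.73], [-2.66, 2.66]. Speed limits (rad/s): [2.39, 2.39, 2.79, 3.14, 3.14, 3.14].

## Interface

Orientations are given as a rotation vector (axis times angle).
In Python, from plant import robot, imaging, models gives the robot as it stands.
- The arm moves only by the tool carry_out, never from a script. Its argument "motion" is one flat list of numbers, 7 for each row, row after row: the shift along the tool's x, y, z in m, then the turn, a rotation vector about the tool's x, y, z in degrees, then the opening, from -1 (shut) to 1 (fully open). A call has exactly 5 rows; each row shifts and turns the pose as measured when the row begins, along the tool's axes as they then stand; what a row does not reach is not made up. A row lasts 1/10 s, in which the tool goes at most 50 mm and 8.59 degrees, less where a joint would pass 70% of its speed; a pose out of reach is approached as far as the arm can. A call is refused whole if a number of a shift passes 0.05 or a number of a turn 8.59, either way. A call with a gripper value outside its range is refused whole. The fingers move at their own pace and stop on an object; "squeeze" is the grip in N (left out, the last holds). Time passes only in rows, so rows that do not move let the fingers close, or fill a call up. It gives the time, the measured TCP pose, the force and the opening at its end, in the units of the state.
- robot.read_state(): the state, without advancing time (a new reading comes with each control period).
- imaging.read_camera(name): name is "scene" or "top"; returns the picture (420x560x3 uint8, blue, green, red); there is no depth.
- imaging.camera_model(name): a dict with "K" (3x3 intrinsics, pixels), "k1" (the pictures are not rectified: a ray, as slopes to the right and down, at radius r is drawn at 1 + k1 r^2 times it, then the intrinsics apply), "position" and "orientation" of the camera in the world. Camera axes: x right, y down, z forward; pixel columns grow to the right and rows downward; lengths in m; the calibration is good to about 2 mm. A picture is of the moment at which its call begins. camera_model takes no time and is no camera call.
- robot.close_job(): hands the job in, once; it reports no verdict.
Trained networks look in the newest picture that a camera, given by its name, has taken for a name from the list of things; names that differ only in an ending like _2 or _b are one class to them, and where a whole thing is asked for, a point or a joint stands for the part that bears it (a point fixed in the world has none). Each returns a list of dicts, best first, with "confidence" (0 to 1); they miss things now and then, are a little off and sometimes report something else, mostly with a low value. They report only what shows in the picture. A call takes as long as a camera call.
- models.outline_of(camera, thing): "pixels" (420x560 bool, what is visible of it) and "pixel" ([column, row] in pixels, amid what is visible of it).
The state is a dict: "t": time; "q": joint angles; "dq": joint speeds; "joint_torque": joint torques, N m; "tool_pos": TCP position; "orientation": TCP orientation; "force": force on the tool from outside, world axes, zero at the start; "wrist_torque": the same for the moment, N m; "opening": finger opening in m.
Only numpy, scipy, OpenCV 4.12 (cv2) and the standard library are available. Lean on these libraries where they do the work, as an engineer would, in place of code of your own. Each camera call takes 0.05 s, during which the arm holds its last target.

## Task

Open up the white sauce locker on the salad counter: lift the bolt's handle out of its notch and slide the bolt all the way back off the flap. Then press the flap's front edge down until the touch latch clicks, keep your fingers on it so that it rises gently instead of flying up, and swing it right over past upright until it stays open by itself. Do not knock over or push away the bottles, jar and beaker standing around.

Things in the scene. Friction and masses are not known exactly. Their poses are not given: they have to be found in the camera images.
- locker: White sheet-metal locker, fixed on the counter (place and yaw vary). Origin on the counter under mid-flap; x from its low front (robot side) to its back, y to its left, z up. Spans x -97..102, y -145..265 mm. Its top is a plane sloping down to the front at 25 deg from horizontal, through the hinge line at x=80, z=190 mm. Flap at y -122..122 mm, fixed deck with the bolt at y 125..265 mm.
- flap_hinge (a point): Middle of the flap's hinge line, which runs along the locker's y, in the plane of the shut flap's outer face; fixed. Its x axis points up the slope, y along the hinge, z square out of the top. The fixed top reaches 192 mm down-slope of this line, where its front edge is 109 mm above the counter.
- flap_edge (a point): Middle of the flap's free front edge, outer face, 174 mm from the hinge line. The flap (blue panel, aluminium frame) is 244 mm wide, 170 mm long, 12 mm thick, about 0.35 kg. Shut, it lies flush with the 18 mm wide fixed sill in front and offers no grip. Axes as flap_hinge's when shut; they turn with the flap.
- press_point (a point): Mid-width point on the flap's outer face 19 mm behind its front edge. Pressing anywhere at this distance from the edge (either side too, y -100..80 mm) works the touch latch: about 3 to 7 N, 4 to 5 mm in; it lets go at about -0.026 rad of joint flap and does not catch again. Then a spring throws the flap up (3 to 5 N here) unless fingers hold it.
- flap (a joint): Flap angle, rad: 0 shut, grows as the front edge rises; -0.045 pressed fully in (hard stop); upright at 2.007; 2.2 fully open on its stop. Past upright it stays by itself, before it falls back. Once unlatched the spring lifts it to about 0.34 and holds it there, its front edge some 55 mm off the sill: a shut fingertip slanted 40-45 deg from vertical fits under the edge to lift it (2 N).
- keeper (a point): Middle of the top of a steel block on the flap's front left corner, 14.5 mm high, 30 mm along y, 40 mm along the slope. The bolt's rod lies over it, so the flap cannot rise while the bolt is forward.
- bolt (a joint): How far the bolt is drawn back, m, towards the locker's +y: 0 home over the flap, 0.05 fully back (hard stop). Its tip clears the keeper from 0.025. About 2 N of friction. Steel rod 12 mm thick, 150 mm long, along the locker's y.
- bolt_pivot (a point): Point on the rod's axis from which the handle sticks out, 135 mm down-slope of the hinge line, 22 mm out of the top's plane, at locker y = 165 mm when the bolt is home; moves with the bolt.
- bolt_handle (a joint): Turn of the bolt's handle about the rod's axis, rad: 0 lying in its notch, pointing down-slope and raised 15 deg off the top's plane; 1.3 is the stop, nearly square to the top. Lifting the knob turns it. From about 0.5 it is clear of the notch. Released, it drops by its own weight, which is fine.
- notch (a point): Middle of the notch, level with the top of its two fixed steel lugs, which rise 32 mm from the deck, reach 153 to 166 mm down-slope of the hinge line and stand 7 mm to either side (y) of the handle's centre line. They stop the bolt until the handle is lifted.
- bolt_knob (a point): Centre of the handle's steel knob, a cylinder 20 mm across and 24 mm long along the locker's y with flat ends, on an 8 mm stem, 65 mm from bolt_pivot; in the notch it stands 39 mm out of the deck's plane. Room for a finger at both its ends, so that it can be pinched across them and turns between the fingers as it is lifted.
- bottle_dark: Tall dark sauce bottle with red cap, 66 mm across, 240 mm tall; loose, stands just in front of (robot side of) the flap; before its left or right half, by chance, so that the hand must work on the flap's other half. Origin at the centre of its underside. Leave it standing in place.
- jar: Low amber jar with metal cap, 72 mm across, 85 mm tall; loose, stands in front of the flap's other half; low enough for a tilted hand to pass over. Origin at the centre of its underside. Leave it standing in place.
- bottle_lime: Green bottle with yellow cap, 68 mm across, 200 mm tall, left of the locker; loose. Origin at the centre of its underside. Leave it standing in place.
- bottle_lime_b: Green bottle with yellow cap, 68 mm across, 200 mm tall, right of the locker; loose. Origin at the centre of its underside. Leave it standing in place.
- beaker: White plastic beaker, 72 mm across, 95 mm tall; loose. Origin at the centre of its underside. Leave it standing in place.

How it is judged:
On the way, in this order (a step that is already met when the one before it is completed fails the run):
1. the bolt is drawn back (at least 42 of its 50 mm) (value of joint bolt above 0.042 m), for 0.1 s.
2. the flap is pressed in (value of joint flap below -0.018 rad).
3. the flap has risen clear of the sill (value of joint flap above 0.2 rad), for 0.1 s.
At the end, for the whole second after the job is handed in: The flap rests open by itself past upright (over 2.08 rad, at rest), the bolt is still drawn back (over 42 mm), and every bottle, jar and beaker still stands where it was (within 25 mm) (value of joint flap above 2.08 rad and velocity of joint flap between -0.1 and 0.1 rad/s and value of joint bolt above 0.042 m); the robot touches nothing.
It fails at once if the flap flies up (faster than 2.5 rad/s) (velocity of joint flap above 2.5 rad/s).
It fails at once if a bottle is knocked over or pushed away (25 mm) (distance of any of bottle_dark, bottle_lime, bottle_lime_b from where it was at the start of the episode above 0.025 m or angle between any of bottle_dark, bottle_lime, bottle_lime_b's own z axis and vertical above 0.4 rad).
It fails at once if the jar or the beaker is knocked over or pushed away (25 mm) (distance of any of jar, beaker from where it was at the start of the episode above 0.025 m or angle between any of jar, beaker's own z axis and vertical above 0.4 rad).
It also fails if it takes over 67 s, if anything falls off the work surface, if the arm or the gripper's body presses on something with over 40 N, if the wrist force passes 120 N, or if a joint passes its speed limit or range.

## Working session

There is one attempt and no reset: what is moved stays moved. The work goes in short steps, Python scripts to look and compute and a tool call to move; the robot and the scene stay as the last step left them, time stands still between calls to the robot, and variables do not carry over. Pictures are saved under pics/ and viewed, and the job is handed in when it is done.

Besides the shell and the picture viewer there is one more tool, called after ">>>" as name(argument=value, ...), one argument or row to a line, values as JSON. carry_out: Moves the arm, as the interface text tells. Its arguments: {"type":"object","properties":{"motion":{"type":"array","items":{"type":"number"}},"squeeze":{"type":"number"}},"required":["motion"]}

```bash
ls; mkdir -p pics; python3 - <<'E'
from plant import robot, imaging, models
import cv2
s=robot.read_state(); print(s)
for c in("scene","top"):
    m=imaging.camera_model(c); print(c,m)
    cv2.imwrite(f"pics/{c}0.png",imaging.read_camera(c))
E
```

```text
pics
{'t': 0.0, 'q': array([ 1.11958007e+00,  1.31152483e-01,  1.48928621e+00,  2.64742855e-05,
        1.52295134e+00, -8.54044512e-02]), 'dq': array([ 1.78963404e-03,  3.61242685e-04,  8.13883588e-04, -1.01413611e-04,
        2.24483708e-04, -2.58681642e-05]), 'joint_torque': array([ 1.15293820e-03, -5.59812748e+01, -4.91777515e+01,  7.70584960e-02,
        3.47268849e-02, -1.18049679e-04]), 'tool_pos': array([0.21436889, 0.55983937, 0.23658877]), 'orientation': array([-1.55340328,  0.28748328, -0.28669097]), 'force': array([-0.34311697, -0.34272467, -0.77006681]), 'wrist_torque': array([-0.03629541,  0.07176569, -0.0030312 ]), 'opening': 0.09278053870813628}
scene {'K': array([[462.3845509 ,   0.        , 283.73070028],
       [  0.        , 462.3845509 , 204.95237897],
       [  0.        ,   0.        ,   1.        ]]), 'k1': -0.08585023371058575, 'position': array([ 1.33614205, -0.27913394,  1.26603846]), 'orientation': array([-2.12265665, -1.43731231,  0.4859712 ])}
top {'K': array([[500.89186173,   0.        , 292.44756126],
       [  0.        , 500.89186173, 211.14142506],
       [  0.        ,   0.        ,   1.        ]]), 'k1': -0.06934447181060152, 'position': array([0.32199057, 0.01779604, 1.6227078 ]), 'orientation': array([-2.108234  ,  2.16890885, -0.14355113])}
```

View pics/scene0.png

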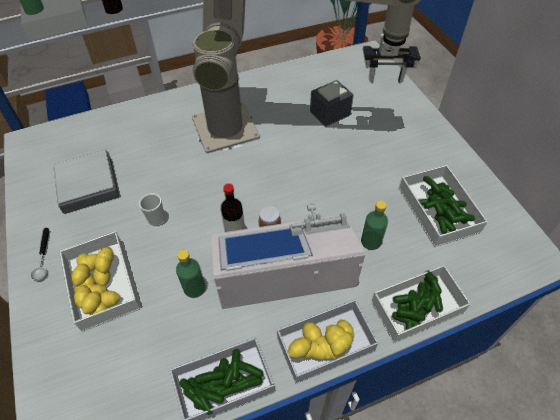

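View pics/top0.png

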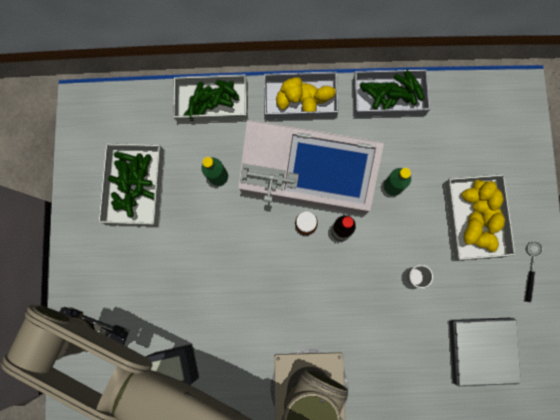

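The top view shows the locker at about (310,165), yawed slightly, with the knob near (268,207). The jar is at (306,222) before the flap's left half and the dark bottle at (344,227) before the right half. Next I'll measure these points.

```bash
cat > h.py <<'E'
import numpy as np, cv2
from scipy.spatial.transform import Rotation as R
from plant import robot, imaging, models
CM={c:imaging.camera_model(c) for c in("scene","top")}
def proj(c,P):
    m=CM[c]; P=np.atleast_2d(P); Rm=R.from_rotvec(m["orientation"]).as_matrix()
    p=(P-m["position"])@Rm; xy=p[:,:2]/p[:,2:]; r2=(xy**2).sum(1,keepdims=True)
    xy=xy*(1+m["k1"]*r2); K=m["K"]
    return xy*[K[0,0],K[1,1]]+[K[0,2],K[1,2]]
def ray(c,px):
    m=CM[c];K=m["K"]; d=np.array([(px[0]-K[0,2])/K[0,0],(px[1]-K[1,2])/K[1,1]]); u=d.copy()
    for _ in range(20): u=d/(1+m["k1"]*(u@u))
    return m["position"],R.from_rotvec(m["orientation"]).as_matrix()@np.array([u[0],u[1],1])
def atz(c,px,z):
    o,d=ray(c,px); return o+d*(z-o[2])/d[2]
def tri(p1,p2):
    A=[];b=[];L=[]
    for c,p in(("scene",p1),("top",p2)):
        o,d=ray(c,p);d=d/np.linalg.norm(d);M=np.eye(3)-np.outer(d,d);A.append(M);b.append(M@o);L.append((o,d))
    P=np.linalg.solve(sum(A),sum(b)); e=[np.linalg.norm(np.cross(d,P-o)) for o,d in L]
    return P,e
E
cat > look.py <<'E'
from h import *
import pickle,sys
names=sys.argv[1:] or ["locker","flap_edge","keeper","bolt","bolt_knob","notch","bottle_dark","jar","bottle_lime","beaker"]
out={}
for c in("scene","top"):
    im=imaging.read_camera(c)
    for n in names:
        for k,o in enumerate(models.outline_of(c,n)[:3]):
            p=o["pixels"]; ys,xs=np.nonzero(p)
            if len(xs)==0: continue
            print(c,n,round(o["confidence"],2),np.round(o["pixel"],1),len(xs),xs.min(),xs.max(),ys.min(),ys.max())
            out[c,n,k]=o
pickle.dump(out,open("look.pkl","wb"))
print(robot.read_state()["t"])
E
python3 look.py
```

```text
scene locker 0.93 [284.8 259.7] 10942 211 364 204 309
scene locker 0.37 [261.5 243.2] 2844 220 310 225 269
scene flap_edge 0.69 [261.5 247.9] 2898 219 310 225 269
scene flap_edge 0.28 [285.2 261.3] 10846 211 364 204 308
scene keeper 0.69 [261.9 243.4] 2892 219 310 224 268
scene bolt_knob 0.19 [315.4 208.7] 108 307 318 203 224
scene notch 0.88 [287.2 244.4] 6324 212 363 204 277
scene notch 0.7 [263.3 245. ] 2904 219 310 224 269
scene bottle_dark 0.69 [230.9 210.9] 816 220 244 183 231
scene jar 0.7 [265.8 214.7] 356 258 280 206 225
scene bottle_lime 0.82 [377.6 228.2] 921 361 388 200 249
scene bottle_lime 0.66 [187.6 276.9] 955 176 205 249 297
scene bottle_lime 0.46 [287.2 245.6] 6398 211 364 204 277
scene beaker 0.68 [152.5 209.1] 608 139 164 194 225
top locker 0.83 [307.8 166.6] 10146 239 383 120 214
top flap_edge 0.65 [327.7 171.4] 4611 285 374 136 204
top keeper 0.69 [328.8 169.2] 4509 285 374 137 203
top bolt 0.74 [272.8 181.4] 194 248 294 173 201
top bolt_knob 0.49 [267.2 193.7] 93 264 273 176 201
top notch 0.79 [308.7 165.5] 9577 239 383 121 209
top bottle_dark 0.92 [342.9 225.6] 448 332 355 216 240
top jar 0.85 [305.7 223.9] 441 295 318 212 235
top bottle_lime 0.91 [395.1 182.1] 542 384 410 168 195
top bottle_lime 0.6 [326.  169.8] 4437 286 373 137 203
top beaker 0.72 [419.8 274.7] 488 406 432 265 287
top beaker 0.72 [329.7 168.8] 4601 285 374 135 203
top beaker 0.31 [344.5 226.7] 510 330 355 216 241
1.2
```

```bash
cat > loc.py <<'E'
from h import *
a=np.deg2rad(25)
class Loc:
    def __init__(s,x,y,yaw): s.p=(x,y,yaw); s.Rz=R.from_euler('z',yaw).as_matrix(); s.o=np.array([x,y,0.])
    def L(s,P): return np.atleast_2d(P)@s.Rz.T+s.o        # locker->world
    # top coordinates: d down-slope from hinge, y, h out of plane
    def T(s,d,y,h): 
        d,y,h=np.broadcast_arrays(d,y,h)
        X=.080-d*np.cos(a)-h*np.sin(a)+0*y; Z=.190-d*np.sin(a)+h*np.cos(a)
        return s.L(np.stack([X,y+0*X,Z],-1))
    def axes(s):  # world unit: upslope, y, normal
        return np.array([s.Rz@[np.cos(a),0,np.sin(a)],s.Rz@[0,1,0],s.Rz@[-np.sin(a),0,np.cos(a)]])
E
cat > fit.py <<'E'
from loc import *
import pickle
from scipy.optimize import minimize
o=pickle.load(open("look.pkl","rb"))
masks={c:[o[c,"flap_edge",0]["pixels"],o[c,"locker",0]["pixels"]] for c in("scene","top")}
S=4
def fill(c,pts,hull=False):
    im=np.zeros((420*S,560*S),np.uint8); q=proj(c,pts)*S+S/2
    q=q.astype(np.int32)
    if hull:q=cv2.convexHull(q)
    cv2.fillPoly(im,[q.reshape(-1,1,2)],1); return cv2.resize(im.astype(np.float32),(560,420),interpolation=cv2.INTER_AREA)
def cost(v):
    l=Loc(*v); t=0
    for c in masks:
        f=fill(c,l.T(np.array([.004,.174,.174,.004]),np.array([-.122,-.122,.122,.122]),0.))
        m=masks[c][0]; t+=1-np.minimum(f,m).sum()/np.maximum(f,m).sum()
    return t
best=None
o0=atz("top",o["top","flap_edge",0]["pixel"],.155)
for yw in(-.2,-.1,0,.1):
    r=minimize(cost,[o0[0],o0[1],yw],method="Nelder-Mead",options=dict(initial_simplex=np.array([o0[0],o0[1],yw])+np.array([[0,0,0],[.02,0,0],[0,.02,0],[0,0,.1]]),xatol=1e-4,fatol=1e-4))
    if best is None or r.fun<best.fun:best=r
print(best.x,best.fun); np.save("loc.npy",best.x)
l=Loc(*best.x)
E
cat > ov.py <<'E'
from loc import *
import sys
l=Loc(*np.load("loc.npy")); tag=sys.argv[1]
sets={"flap":(l.T(np.array([.004,.174,.174,.004]),np.array([-.122,-.122,.122,.122]),0.),(0,255,255)),
"top":(l.T(np.array([0,.192,.192,0.]),np.array([-.145,-.145,.265,.265]),0.),(0,0,255)),
"base":(l.L([[-.097,-.145,0],[.102,-.145,0],[.102,.265,0],[-.097,.265,0]]),(255,0,255)),
"bolt":(l.T(.135,np.array([.165-.07,.165]),.022),(0,255,0)),
"handle":(l.T(np.array([.135,.135+.065*np.cos(.262)]),.165,np.array([.022,.022+.065*np.sin(.262)])),(255,255,0))}
for c,(x0,y0,w,h) in {"scene":(200,190,180,130),"top":(225,110,170,130)}.items():
    im=imaging.read_camera(c); k=4
    b=cv2.resize(im[y0:y0+h,x0:x0+w],None,fx=k,fy=k,interpolation=cv2.INTER_CUBIC)
    if len(sys.argv)<3:
      for P,col in sets.values():
        q=((proj(c,P)-[x0,y0]+.5)*k).astype(np.int32); cv2.polylines(b,[q.reshape(-1,1,2)],True,col,1)
    cv2.imwrite(f"pics/{c}_{tag}.png",b)
E
python3 fit.py; python3 ov.py ov1
```

```text
[ 0.66138527 -0.07762549 -0.20476044] 0.09762018918991089
```

View pics/scene_ov1.png

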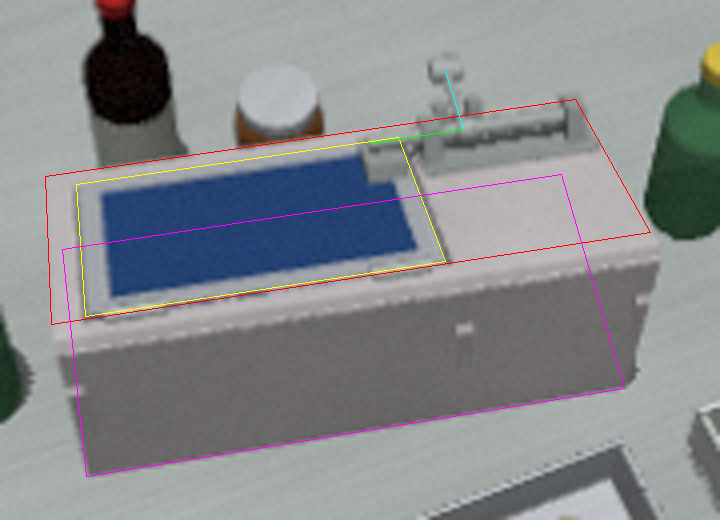

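View pics/top_ov1.png

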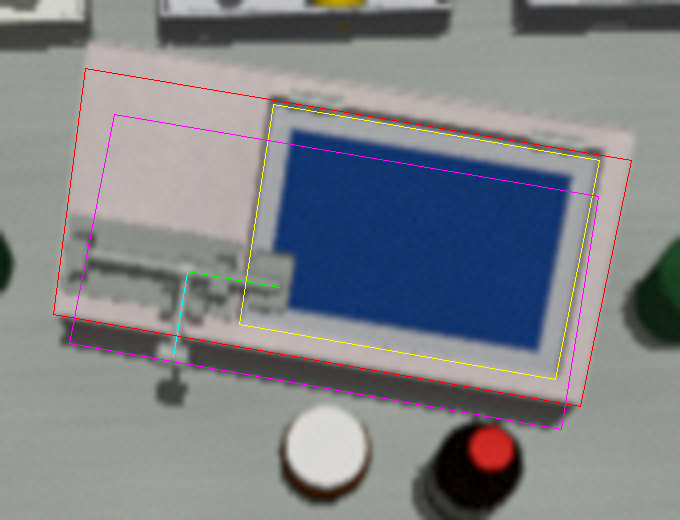

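The overlay fits to within a few mm. I'll check the details close up.

```bash
cat > zoom.py <<'E'
from loc import *
import sys
# zoom.py tag x0 y0 w h cam k
tag,c=sys.argv[1],sys.argv[2]; x0,y0,w,h,k=map(int,sys.argv[3:8])
l=Loc(*np.load("loc.npy")); im=imaging.read_camera(c)
b=cv2.resize(im[y0:y0+h,x0:x0+w],None,fx=k,fy=k,interpolation=cv2.INTER_CUBIC)
def D(P,col,cl=False):
    q=((proj(c,P)-[x0,y0]+.5)*k).astype(np.int32); cv2.polylines(b,[q.reshape(-1,1,2)],cl,col,1)
D(l.T(np.array([.004,.174,.174,.004]),np.array([-.122,-.122,.122,.122]),0.),(0,255,255),True)
D(l.T(np.array([0,.192,.192,0.]),np.array([-.145,-.145,.265,.265]),0.),(0,0,255),True)
D(l.T(.135,np.array([.165-.07,.165]),.022),(0,255,0))
pd=np.array([.135,.135+.065*np.cos(.262)]);ph=np.array([.022,.022+.065*np.sin(.262)])
D(l.T(pd,.165,ph),(255,255,0))
D(l.T(pd[1],.165+np.array([-.012,.012]),ph[1]),(255,255,0))
for s in(-.007,.007): D(l.T(np.array([.153,.166]),.165+s,.032),(255,0,255))
cv2.imwrite(f"pics/{tag}.png",b)
E
python3 zoom.py z1 top 235 110 155 110 5; python3 zoom.py z2 scene 205 195 165 95 4
```

```text
(no output)
```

View pics/z1.png

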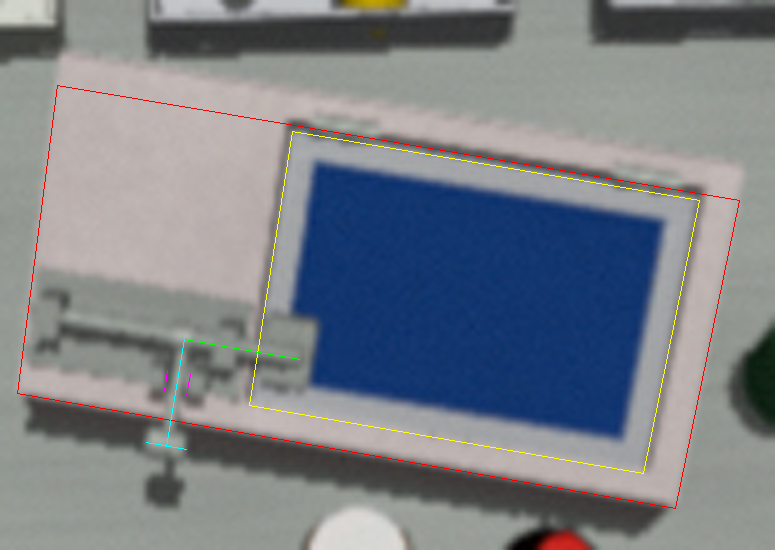

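View pics/z2.png

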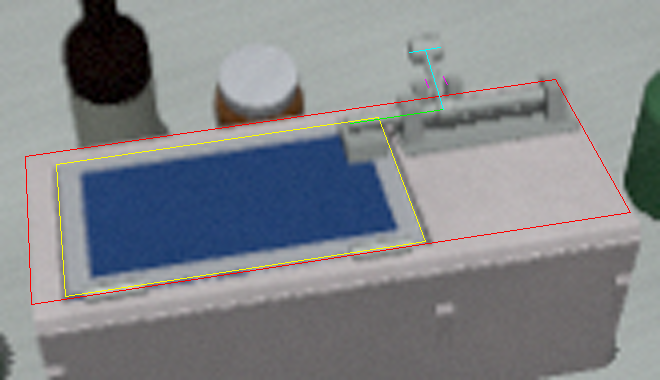

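```bash
cat > pos.py <<'E'
from loc import *
import pickle
o=pickle.load(open("look.pkl","rb")); l=Loc(*np.load("loc.npy"))
H=dict(bottle_dark=.24,jar=.085,bottle_lime=.2,beaker=.095)
for n,h in H.items():
    for k in range(2):
        for c in("scene","top"):
            if (c,n,k) in o:
                P=atz(c,o[c,n,k]["pixel"],h*(.95 if c=="top" else .6)); print(n,k,c,P.round(3),"locker",((P-l.o)@l.Rz).round(3))
for n,P in dict(red=atz("top",[348,222],.24),jar=atz("top",[306,222],.085),limeL=atz("top",[208,162],.2),limeR=atz("top",[405,174],.2)).items(): print(n,P.round(3),((P-l.o)@l.Rz).round(3))
pd=.135+.065*np.cos(.262);ph=.022+.065*np.sin(.262)
print("knob",l.T(pd,.165,ph),"press",l.T(.155,.06,0),"edge",l.T(.174,.06,0)); print(l.axes())
s=robot.read_state(); print(R.from_rotvec(s["orientation"]).as_matrix())
E
python3 pos.py
```

```text
bottle_dark 0 scene [ 0.507 -0.123  0.144] locker [-0.142 -0.076  0.144]
bottle_dark 0 top [ 0.484 -0.107  0.228] locker [-0.168 -0.064  0.228]
jar 0 scene [ 0.495 -0.009  0.051] locker [-0.177  0.033  0.051]
jar 0 top [ 0.51  -0.005  0.081] locker [-0.163  0.04   0.081]
bottle_lime 0 scene [0.715 0.269 0.12 ] locker [-0.018  0.351  0.12 ]
bottle_lime 0 top [ 0.612 -0.268  0.19 ] locker [-0.01  -0.196  0.19 ]
bottle_lime 1 scene [ 0.663 -0.303  0.12 ] locker [ 0.047 -0.221  0.12 ]
bottle_lime 1 top [ 0.654 -0.068  0.19 ] locker [-0.009  0.008  0.19 ]
beaker 0 scene [ 0.339 -0.349  0.057] locker [-0.26  -0.331  0.057]
beaker 0 top [ 0.343 -0.347  0.09 ] locker [-0.257 -0.328  0.09 ]
beaker 1 top [ 0.68  -0.085  0.09 ] locker [ 0.02  -0.004  0.09 ]
red [ 0.492 -0.12   0.24 ] [-0.157 -0.076  0.24 ]
jar [ 0.515 -0.006  0.085] [-0.158  0.041  0.085]
limeL [0.686 0.277 0.2  ] [-0.048  0.352  0.2  ]
limeR [ 0.633 -0.296  0.2  ] [ 0.016 -0.22   0.2  ]
knob [[0.58168748 0.10744586 0.14161102]] press [[ 0.61437091 -0.00658182  0.12449417]] edge [[ 0.59751079 -0.00308047  0.11646442]]
[[ 0.88737477 -0.18428193  0.42261826]
 [ 0.20333261  0.97910972  0.        ]
 [-0.41378965  0.08593207  0.90630779]]
[[ 9.33829144e-01 -4.03433069e-06  3.57719345e-01]
 [-3.57719345e-01 -2.56342221e-05  9.33829144e-01]
 [ 5.40248158e-06 -1.00000000e+00 -2.53811418e-05]]
```

```bash
cat > d.py <<'E'
# d.py d y h tiltdeg : target TCP point in top coords; prints shift/turn in tool axes
from loc import *
def Rt(l,tilt): # tool y = down tilted toward +x(locker) by tilt
    t=np.deg2rad(tilt); y=l.Rz@[np.sin(t),0,-np.cos(t)]; z=l.Rz@[0,1,0]; return np.stack([np.cross(y,z),y,z],1)
def todo(l,P,Rg):
    s=robot.read_state(); Rc=R.from_rotvec(s["orientation"]).as_matrix(); p=s["tool_pos"]
    print("t",round(s["t"],2),"tcp locker",((p-l.o)@l.Rz).round(4),"F locker",(s["force"]@l.Rz).round(1),"open",round(s["opening"],4))
    print("shift tool mm",(1000*Rc.T@(np.asarray(P)-p)).round(1),"turn deg",np.rad2deg(R.from_matrix(Rc.T@Rg).as_rotvec()).round(2))
if __name__=="__main__":
    import sys
    l=Loc(*np.load("loc.npy")); x,y,z,t=map(float,sys.argv[1:5]); todo(l,l.L([[x,y,z]])[0],Rt(l,t))
E
python3 d.py -.116 .165 .245 0
```

```text
t 1.4 tcp locker [-0.5671  0.5338  0.2376] F locker [-0.   0.2 -0.4] open 0.093
shift tool mm [ 504.4   -7.4 -291.6] turn deg [ 0.   -9.23  0.  ]
```

>>> carry_out(
  motion=[0.042,-0.004,-0.025,0,-1.8,0,0.3,0.042,-0.004,-0.025,0,-1.8,0,0.3,0.042,-0.004,-0.025,0,-1.8,0,0.3,0.042,-0.004,-0.025,0,-1.8,0,0.3,0.042,-0.004,-0.025,0,-1.8,0,0.3],
  squeeze=20,
)

```text
t: 1.9
tool_pos: [0.3776, 0.3777, 0.2566]
orientation: [-1.565, 0.152, -0.149]
force: [1.0, 0.4, -0.2]
opening: 0.0611
```

```bash
python3 d.py -.116 .165 .245 0
```

```text
t 1.9 tcp locker [-0.3704  0.3882  0.2566] F locker [ 0.9  0.6 -0.2] open 0.0611
shift tool mm [ 251.6   11.2 -226.4] turn deg [ 0.01  0.73 -0.1 ]
```

>>> carry_out(
  motion=[0.036,0,-0.033,0,0,0,0.3,0.036,0,-0.033,0,0,0,0.3,0.036,0,-0.033,0,0,0,0.3,0.036,0,-0.033,0,0,0,0.3,0.036,0,-0.033,0,0,0,0.3],
)

```text
t: 2.4
tool_pos: [0.5264, 0.1764, 0.2586]
orientation: [-1.563, 0.147, -0.151]
force: [0.6, 1.8, -0.2]
opening: 0.0607
```

```bash
python3 d.py -.116 .165 .245 0
```

```text
t 2.4 tcp locker [-0.1838  0.2213  0.2586] F locker [ 0.3  1.9 -0.2] open 0.0607
shift tool mm [ 67.   13.6 -57.4] turn deg [-0.18  0.84  0.13]
```

>>> carry_out(
  motion=[0.03,0.005,-0.026,0,0.4,0,0.3,0.025,0.005,-0.022,0,0.4,0,0.3,0.007,0.004,-0.006,0,0,0,0.3,0,0,0,0,0,0,0.3,0,0,0,0,0,0,0.3],
)

```text
t: 2.9
tool_pos: [0.5809, 0.1029, 0.2443]
orientation: [-1.562, 0.164, -0.17]
force: [-0.4, 1.4, 0.1]
opening: 0.0604
```

```bash
python3 d.py -.116 .165 .144 0;python3 zoom.py z3 top 205 110 185 120 4; python3 zoom.py z4 scene 205 150 165 130 4
```

```text
t 2.9 tcp locker [-0.1155  0.1604  0.2443] F locker [-0.7  1.3  0.1] open 0.0604
shift tool mm [ -0.9 100.3   4.3] turn deg [-0.16 -0.44  0.2 ]
```

View pics/z3.png

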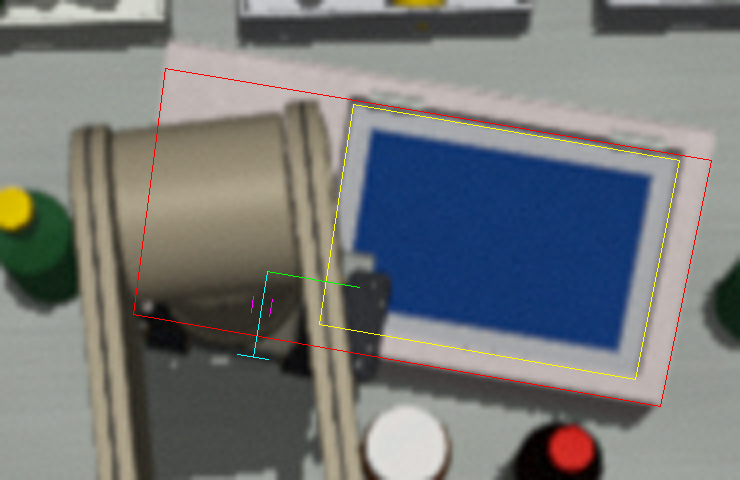

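View pics/z4.png

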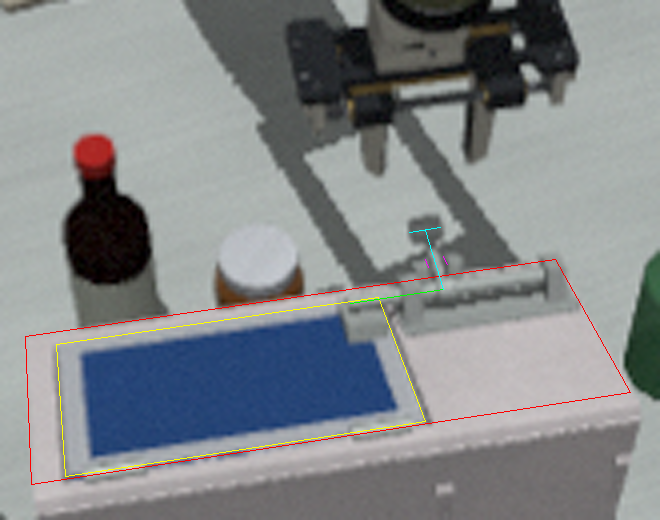

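The fingers straddle the knob (scene crop: fingers at x=373 and 478, knob at 425). I'll go down now.

>>> carry_out(
  motion=[0,0.03,0.004,0,-0.4,0,0.3,0,0.03,0,0,0,0,0.3,0,0.025,0,0,0,0,0.3,0,0.012,0,0,0,0,0.3,0,0.003,0,0,0,0,0.3],
)

```text
t: 3.5
tool_pos: [0.5818, 0.1151, 0.1465]
orientation: [-1.56, 0.144, -0.162]
force: [0.5, 0.5, 0.6]
opening: 0.0606
```

```bash
python3 d.py -.116 .165 .143 0; python3 zoom.py z5 scene 205 150 165 130 4
```

```text
t 3.5 tcp locker [-0.1171  0.1726  0.1465] F locker [0.4 0.6 0.6] open 0.0606
shift tool mm [ 1.   3.4 -7.6] turn deg [-0.37  0.57  0.63]
```

View pics/z5.png

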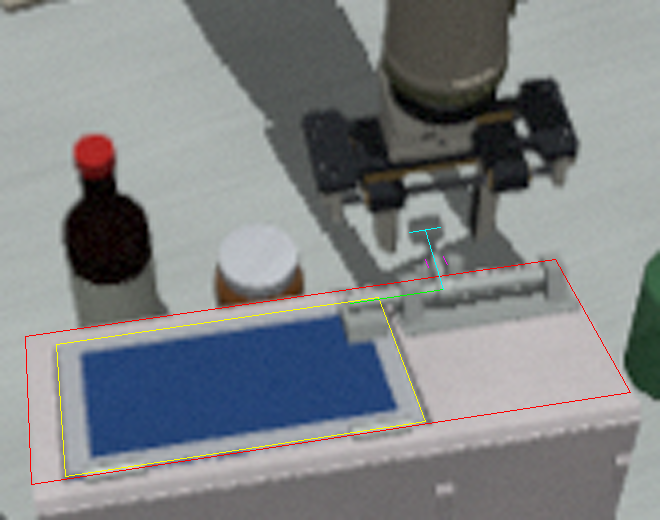

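>>> carry_out(
  motion=[0.001,0.004,-0.007,0,0.5,0.5,0.2,0,0,0,0,0,0,0,0,0,0,0,0,0,-0.3,0,0,0,0,0,0,-1,0,0,0,0,0,0,-1],
  squeeze=15,
)

```text
t: 4.05
tool_pos: [0.5843, 0.108, 0.1477]
orientation: [-1.557, 0.153, -0.167]
force: [0.2, 0.2, 0.3]
opening: 0.0286
```

```bash
python3 d.py -.1045 .165 .191 0; python3 zoom.py z6 scene 205 150 165 130 4
```

```text
t 4.05 tcp locker [-0.1132  0.1661  0.1477] F locker [0.1 0.3 0.3] open 0.0286
shift tool mm [  9.  -43.2  -0.7] turn deg [-0.5   0.05  0.49]
```

View pics/z6.png

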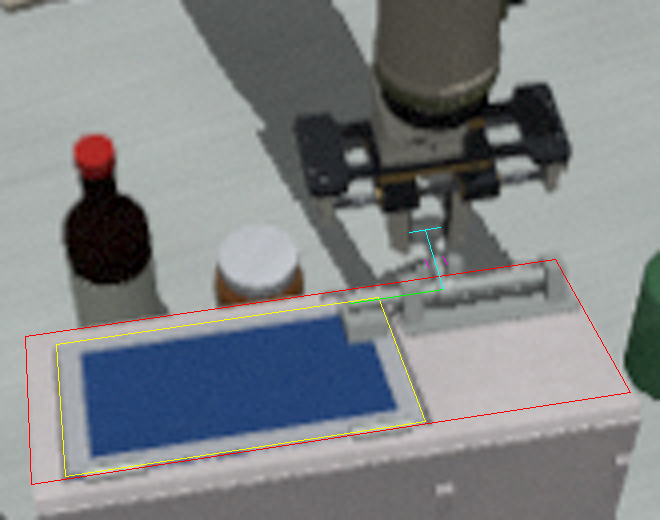

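>>> carry_out(
  motion=[-0.002,0.004,-0.001,0,0,0,-1,0,0,0,0,0,0,-1,0,0,0,0,0,0,-1,0,0,0,0,0,0,-1,0,0,0,0,0,0,-1],
  squeeze=20,
)

```text
t: 4.6
tool_pos: [0.5843, 0.108, 0.1477]
orientation: [-1.556, 0.147, -0.172]
force: [-0.7, 0.2, 0.5]
opening: 0.0238
```

```bash
python3 d.py -.1045 .165 .191 0
```

```text
t 4.6 tcp locker [-0.1132  0.166   0.1477] F locker [-0.7  0.   0.5] open 0.0238
shift tool mm [  9.3 -43.2  -0.6] turn deg [-0.62  0.07  0.84]
```

>>> carry_out(
  motion=[-0.001,-0.012,0,0,0,0,-1,0.001,-0.013,0,0,0,0,-1,0.004,-0.013,0,0,0,0,-1,0.006,-0.012,0,0,0,0,-1,0.002,-0.003,0,0,0,0,-1],
)

```text
t: 5.1
tool_pos: [0.5955, 0.1054, 0.2045]
orientation: [-1.555, 0.148, -0.171]
force: [2.6, 0.3, -6.4]
opening: 0.0236
```

```bash
python3 d.py -.1045 .215 .191 0; python3 zoom.py z7 scene 205 150 165 130 4
```

```text
t 5.1 tcp locker [-0.1017  0.1658  0.2045] F locker [ 2.5  0.8 -6.4] open 0.0236
shift tool mm [-2.9 14.  49.1] turn deg [-0.64  0.1   0.79]
```

View pics/z7.png

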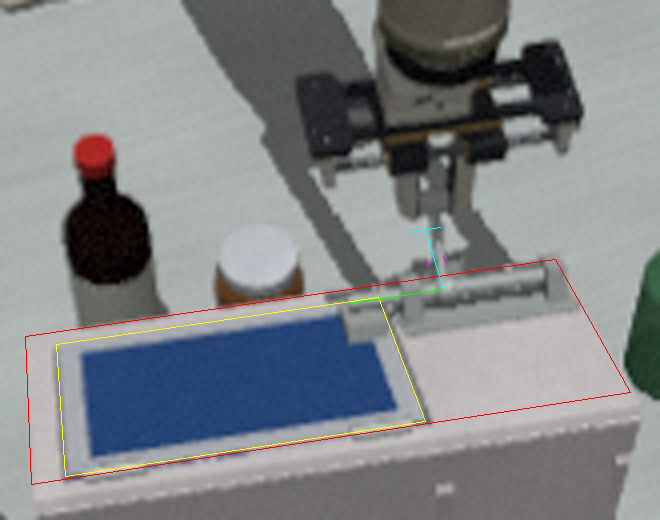

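The handle is lifted with the knob between the fingers (crop 435,175). Now I slide it towards +y.

>>> carry_out(
  motion=[0,0,0.012,0,0,0,-1,0,0,0.013,0,0,0,-1,0,0,0.013,0,0,0,-1,0,0,0.01,0,0,0,-1,0,0,0.006,0,0,0,-1],
)

```text
t: 5.65
tool_pos: [0.6056, 0.1564, 0.2037]
orientation: [-1.567, 0.154, -0.17]
force: [-12.0, -38.8, 4.6]
opening: 0.024
```

```bash
python3 d.py -.1045 .215 .204 0
```

```text
t 5.65 tcp locker [-0.1022  0.2178  0.2037] F locker [ -3.9 -40.4   4.6] open 0.024
shift tool mm [-2.2 -0.3 -2.8] turn deg [ 0.07 -0.09  0.63]
```

It has reached the stop (40 N after 51 mm of travel). I'll ease off, open and rise.

>>> carry_out(
  motion=[0,0,-0.002,0,0,0,-1,0,0,0,0,0,0,-0.3,0,0,0,0,0,0,-0.1,0,-0.03,0,0,0,0,-0.1,0,-0.04,0,0,0,0,-0.1],
)

```text
t: 6.15
tool_pos: [0.6007, 0.1581, 0.2673]
orientation: [-1.57, 0.162, -0.157]
force: [1.5, -0.3, 1.5]
opening: 0.0417
```

```bash
python3 d.py -.19 .07 .32 45; python3 zoom.py z8 scene 205 150 165 130 4
```

```text
t 6.15 tcp locker [-0.1074  0.2185  0.2673] F locker [ 1.5 -0.   1.5] open 0.0417
shift tool mm [ -82.9  -51.7 -148.6] turn deg [  0.26   0.19 -45.15]
```

View pics/z8.png

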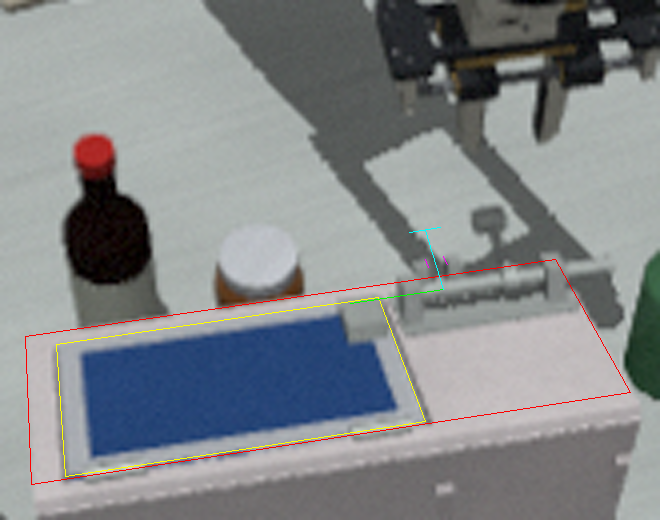

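The bolt is back: its tip clears the keeper and the rod sticks out past the locker's left side. Next I go to the press pose, tilted 30 deg with the fingers shut.

```bash
python3 d.py -.11 .07 .24 30
```

```text
t 6.2 tcp locker [-0.105   0.2196  0.2764] F locker [0.1 0.  5.8] open 0.0418
shift tool mm [  -5.5   36.5 -149.5] turn deg [  0.04   0.1  -29.59]
```

>>> carry_out(
  motion=[-0.005,-0.015,-0.028,0,0,-6,-1,-0.005,0,-0.03,0,0,-6,-1,0,0,-0.03,0,0,-6,-1,0,0.01,-0.03,0,0,-6,-1,0,0.01,-0.025,0,0,-6,-1],
)

```text
t: 6.7
tool_pos: [0.5772, 0.0222, 0.2742]
orientation: [-1.573, -0.282, -0.584]
force: [-1.4, -0.2, -0.5]
opening: 0.0069
```

```bash
python3 d.py -.087 .07 .177 30
```

```text
t 6.7 tcp locker [-0.1027  0.0806  0.2742] F locker [-1.3 -0.5 -0.5] open 0.0069
shift tool mm [-37.6  91.  -11.1] turn deg [-0.42  0.36  1.55]
```

>>> carry_out(
  motion=[-0.012,0.03,-0.005,0,0,0.8,-1,-0.012,0.03,-0.004,0,0,0.6,-1,-0.009,0.02,-0.002,0,0,0,-1,-0.003,0.007,0,0,0,0,-1,0,0,0,0,0,0,-1],
  squeeze=30,
)

```text
t: 7.2
tool_pos: [0.5865, 0.0093, 0.1801]
orientation: [-1.568, -0.27, -0.575]
force: [0.6, -0.5, 0.3]
opening: 0.0003
```

```bash
python3 d.py -.087 .07 .177 30; python3 zoom.py z9 scene 190 130 190 140 4;python3 zoom.py z10 top 205 110 185 130 4
```

```text
t 7.2 tcp locker [-0.091   0.0699  0.1801] F locker [ 0.7 -0.4  0.3] open 0.0003
shift tool mm [1.8 4.7 0. ] turn deg [-0.67  0.19  0.75]
```

View pics/z9.png

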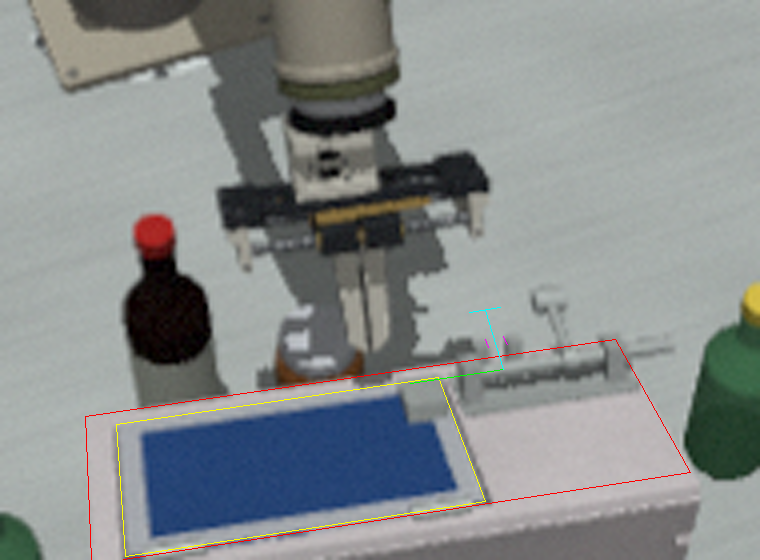

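View pics/z10.png

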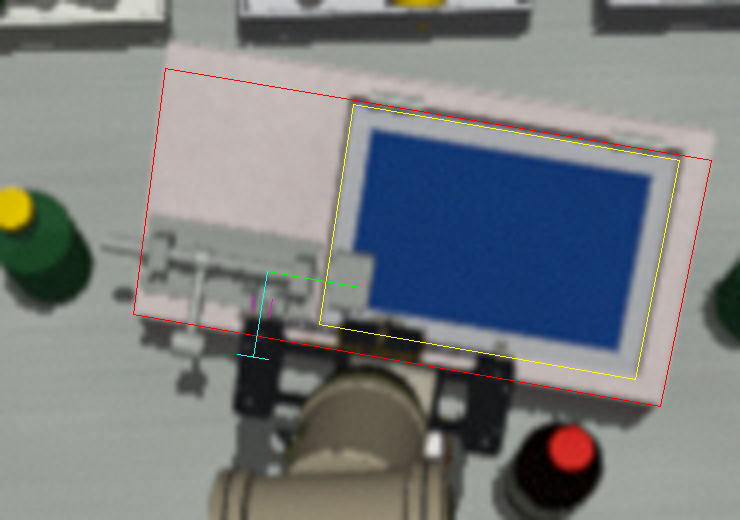

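```bash
cat > tip.py <<'E'
from loc import *
l=Loc(*np.load("loc.npy")); s=robot.read_state(); Rc=R.from_rotvec(s["orientation"]).as_matrix()
q=(s["tool_pos"]+.019*Rc[:,1]-l.o)@l.Rz; yl=l.Rz.T@Rc[:,1]; F=s["force"]@l.Rz
c,n=np.cos(a),np.sin(a); x,z=q[0]-.08,q[2]-.19
d=-(x*c+z*n);h=-x*n+z*c
print("t",round(s["t"],2),"tip d %.1f y %.1f h %.1f mm"%(d*1e3,q[1]*1e3,h*1e3),"tip xz",q.round(4),"tilt %.1f"%np.rad2deg(np.arctan2(yl[0],-yl[2])),"ang %.3f r %.1f"%(np.arctan2(h,d),1e3*np.hypot(d,h)),"Fn %.1f F"%(-F[0]*n+F[2]*c),F.round(1),"open",round(s["opening"],4))
E
python3 tip.py
```

```text
t 7.3 tip d 155.7 y 70.3 h 45.8 mm tip xz [-0.0804  0.0703  0.1657] tilt 30.9 ang 0.286 r 162.2 Fn -0.5 F [ 0.3 -0.7 -0.5] open 0.0009
```

>>> carry_out(
  motion=[0,0.012,0,0,0,0,-1,0,0.012,0,0,0,0,-1,0,0.008,0.001,0,0,0,-1,0,0.004,0.001,0,0,0,-1,0,0,0,0,0,0,-1],
)

```text
t: 7.8
tool_pos: [0.6111, 0.0093, 0.157]
orientation: [-1.565, -0.28, -0.583]
force: [-0.4, -0.4, -0.1]
opening: 0.0005
```

```bash
python3 tip.py
```

```text
t 7.8 tip d 145.0 y 75.2 h 13.3 mm tip xz [-0.057   0.0752  0.1408] tilt 31.4 ang 0.091 r 145.6 Fn 0.0 F [-0.3 -0.4 -0.1] open 0.0005
```

>>> carry_out(
  motion=[-0.006,0.002,-0.002,0,0,0,-1,-0.005,0.003,-0.001,0,0,0,-1,0,0.001,0,0,0,0,-1,0,0,0,0,0,0,-1,0,0,0,0,0,0,-1],
)

```text
t: 8.3
tool_pos: [0.6036, 0.0077, 0.1456]
orientation: [-1.565, -0.28, -0.583]
force: [0.8, 0.8, 0.5]
opening: 0.0006
```

```bash
python3 tip.py
```

```text
t 8.3 tip d 156.2 y 72.0 h 6.0 mm tip xz [-0.0641  0.072   0.1294] tilt 31.4 ang 0.038 r 156.3 Fn 0.2 F [0.7 0.9 0.5] open 0.0006
```

>>> carry_out(
  motion=[-0.0005,0.002,0,0,0,0,-1,0,0.002,0,0,0,0,-1,-0.0005,0.002,0,0,0,0,-1,0,0.001,0,0,0,0,-1,0,0,0,0,0,0,-1],
)

```text
t: 8.8
tool_pos: [0.6071, 0.0071, 0.1399]
orientation: [-1.565, -0.282, -0.584]
force: [-3.0, 0.2, 3.1]
opening: 0.0004
```

```bash
python3 tip.py
```

```text
t 8.8 tip d 155.3 y 72.2 h -0.8 mm tip xz [-0.0604  0.0722  0.1237] tilt 31.5 ang -0.005 r 155.3 Fn 4.0 F [-3.  -0.4  3.1] open 0.0004
```

In contact with Fn 4 N at h about -0.8 mm. I'll press further in.

>>> carry_out(
  motion=[0,0.002,0,0,0,0,-1,0,0.002,0,0,0,0,-1,0,0.001,0,0,0,0,-1,0,0.001,0,0,0,0,-1,0,0,0,0,0,0,-1],
)

```text
t: 9.3
tool_pos: [0.6099, 0.0066, 0.1345]
orientation: [-1.565, -0.28, -0.583]
force: [-9.8, 1.4, 7.8]
opening: 0.0003
```

```bash
python3 tip.py
```

```text
t 9.3 tip d 155.0 y 72.3 h -6.8 mm tip xz [-0.0576  0.0723  0.1183] tilt 31.4 ang -0.044 r 155.2 Fn 11.2 F [-9.9 -0.6  7.8] open 0.0003
```

It reads 11 N at -0.044 rad, so the flap is pressed to its stop and the latch should have let go. Now I rise slowly with it.

>>> carry_out(
  motion=[0,-0.003,0,0,0,0,-1,0.0005,-0.004,0,0,0,0,-1,0.001,-0.004,0,0,0,0,-1,0.001,-0.004,0,0,0,0,-1,0.001,-0.004,0,0,0,0,-1],
)

```text
t: 9.8
tool_pos: [0.6023, 0.008, 0.1529]
orientation: [-1.565, -0.279, -0.582]
force: [-2.3, 0.8, 1.7]
opening: 0.0006
```

```bash
python3 tip.py
```

```text
t 9.8 tip d 154.3 y 72.1 h 13.1 mm tip xz [-0.0654  0.0721  0.1367] tilt 31.3 ang 0.085 r 154.8 Fn 2.6 F [-2.4  0.3  1.7] open 0.0006
```

The flap is following the fingertip (2.6 N at 0.085 rad), so I keep rising.

>>> carry_out(
  motion=[0.001,-0.005,0,0,0,0,-1,0.001,-0.005,0,0,0,0,-1,0.0015,-0.005,0,0,0,0,-1,0.0015,-0.005,0,0,0,0,-1,0.002,-0.005,0,0,0,0,-1],
)

```text
t: 10.3
tool_pos: [0.5952, 0.0093, 0.1809]
orientation: [-1.565, -0.281, -0.583]
force: [-2.9, 0.6, 2.1]
opening: 0.0003
```

```bash
python3 tip.py
```

```text
t 10.3 tip d 149.0 y 72.0 h 41.6 mm tip xz [-0.0726  0.072   0.1647] tilt 31.4 ang 0.272 r 154.7 Fn 3.1 F [-2.9 -0.   2.1] open 0.0003
```

>>> carry_out(
  motion=[0.001,-0.005,0,0,0,0,-1,0.001,-0.005,0,0,0,0,-1,0.001,-0.005,0,0,0,0,-1,0.001,-0.005,0,0,0,0,-1,0.001,-0.005,0,0,0,0,-1],
)

```text
t: 10.8
tool_pos: [0.5865, 0.0105, 0.2078]
orientation: [-1.565, -0.282, -0.585]
force: [0.5, 0.8, -0.3]
opening: 0.0006
```

```bash
python3 tip.py; python3 zoom.py z11 scene 190 130 190 140 4
```

```text
t 10.8 tip d 145.5 y 71.4 h 69.6 mm tip xz [-0.0813  0.0714  0.1916] tilt 31.5 ang 0.446 r 161.3 Fn -0.4 F [ 0.4  0.9 -0.3] open 0.0006
```

View pics/z11.png

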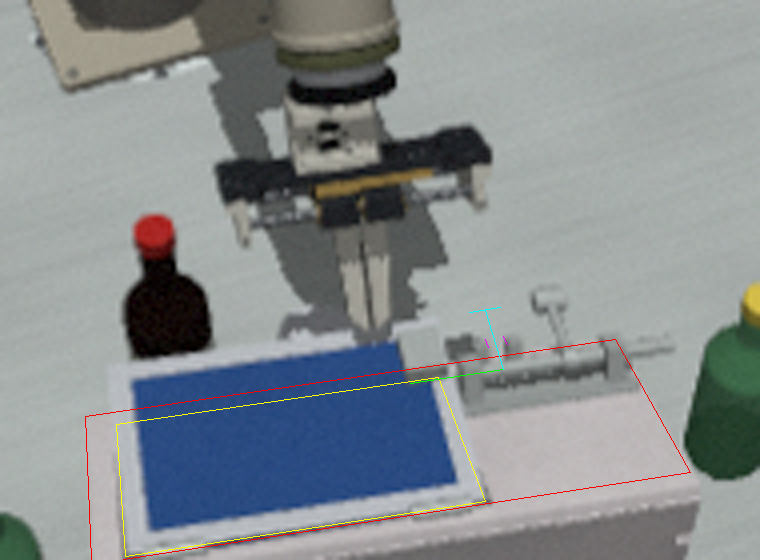

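The flap stands at about 0.34 rad by itself and the fingertip is clear of it (front edge at about crop y 340). Next I back off in front of it and tilt to 43 deg.

```bash
python3 d.py -.138 .073 .209 43
```

```text
t 10.85 tcp locker [-0.0909  0.0712  0.2089] F locker [0.3 0.2 1.5] open 0.0002
shift tool mm [-40.  -24.7   2.3] turn deg [ -0.89   0.11 -11.38]
```

>>> carry_out(
  motion=[-0.012,-0.012,0.001,0,0,0,-1,-0.01,-0.008,0.001,0,0,-3,-1,-0.01,-0.004,0,0,0,-4,-1,-0.008,0,0,0,0,-4,-1,0,0,0,0,0,0,-1],
)

```text
t: 11.35
tool_pos: [0.5404, 0.0213, 0.2059]
orientation: [-1.547, -0.439, -0.738]
force: [-0.2, -0.4, -0.7]
opening: 0.0004
```

```bash
python3 tip.py; python3 d.py -.138 .073 .186 43
```

```text
t 11.35 tip d 185.5 y 72.6 h 88.7 mm tip xz [-0.1257  0.0726  0.192 ] tilt 42.9 ang 0.446 r 205.7 Fn -0.5 F [-0.1 -0.4 -0.7] open 0.0004
t 11.35 tcp locker [-0.1386  0.0723  0.2059] F locker [-0.1 -0.4 -0.7] open 0.0004
shift tool mm [-13.1  15.    0.5] turn deg [-0.86 -0.   -0.14]
```

>>> carry_out(
  motion=[-0.007,0.008,0,0,0,0,-1,-0.006,0.007,0,0,0,0,-1,0,0,0,0,0,0,-1,0,0,0,0,0,0,-1,0,0,0,0,0,0,-1],
)

```text
t: 11.85
tool_pos: [0.5436, 0.0209, 0.1874]
orientation: [-1.547, -0.437, -0.738]
force: [0.7, -0.0, -0.2]
opening: 0.0003
```

```bash
python3 tip.py; python3 d.py -.096 .073 .142 43;  python3 zoom.py z12 scene 190 130 190 140 4;python3 zoom.py z13 top 205 110 185 130 4
```

```text
t 11.85 tip d 190.5 y 72.8 h 70.6 mm tip xz [-0.1225  0.0728  0.1735] tilt 42.7 ang 0.355 r 203.2 Fn -0.4 F [ 0.7  0.1 -0.2] open 0.0003
t 11.85 tcp locker [-0.1354  0.0725  0.1874] F locker [ 0.7  0.1 -0.2] open 0.0003
shift tool mm [-1.9 60.1 -0.4] turn deg [-0.85 -0.05 -0.25]
```

View pics/z12.png

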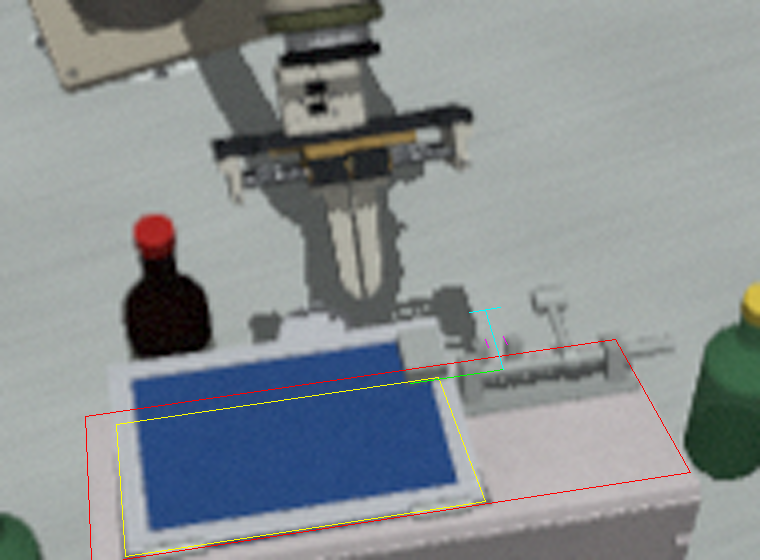

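View pics/z13.png

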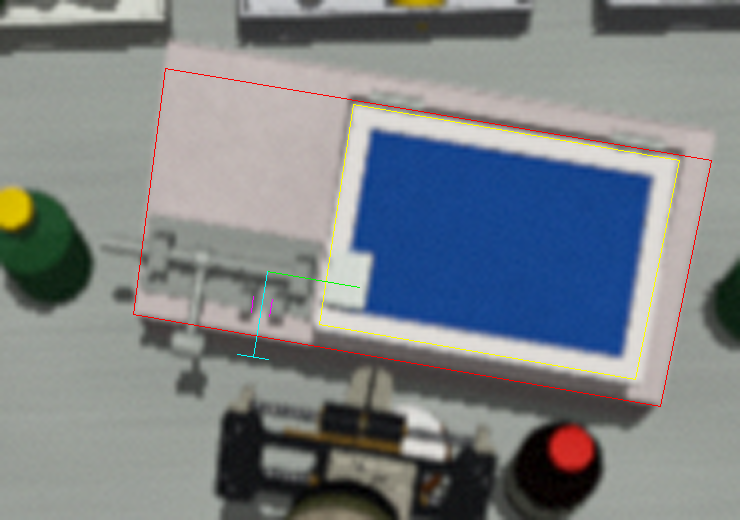

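There is room on both sides: the tool body ends at about crop x=497 and the bottle cap starts at about 550. I'll insert along the finger axis.

>>> carry_out(
  motion=[-0.002,0.016,0,0,0,0,-1,-0.001,0.016,0,0,0,0,-1,0,0.012,0,0,0,0,-1,0,0.006,0,0,0,0,-1,0,0,0,0,0,0,-1],
)

```text
t: 12.45
tool_pos: [0.5781, 0.015, 0.1515]
orientation: [-1.545, -0.441, -0.742]
force: [-0.1, -0.5, -0.1]
opening: 0.0004
```

```bash
python3 tip.py; python3 d.py -.096 .073 .142 43
```

```text
t 12.45 tip d 173.9 y 74.1 h 23.2 mm tip xz [-0.0874  0.0741  0.1376] tilt 43.1 ang 0.133 r 175.4 Fn -0.1 F [ 0.  -0.5 -0.1] open 0.0004
t 12.45 tcp locker [-0.1004  0.0738  0.1515] F locker [ 0.  -0.5 -0.1] open 0.0004
shift tool mm [-3.3  9.9 -1. ] turn deg [-0.91 -0.1   0.05]
```

>>> carry_out(
  motion=[-0.002,0.006,0,0,0,0,-1,-0.001,0.005,-0.001,0,0,0,-1,0,0.002,0,0,0,0,-1,0,0,0,0,0,0,-1,0,0,0,0,0,0,-1],
)

```text
t: 12.95
tool_pos: [0.5853, 0.0129, 0.1407]
orientation: [-1.544, -0.443, -0.743]
force: [0.2, 0.7, 0.2]
opening: 0.0008
```

```bash
python3 tip.py; python3 zoom.py z14 scene 190 130 190 140 4
```

```text
t 12.95 tip d 171.6 y 73.5 h 10.3 mm tip xz [-0.0799  0.0735  0.1268] tilt 43.2 ang 0.060 r 172.0 Fn 0.1 F [0.1 0.7 0.2] open 0.0008
```

View pics/z14.png

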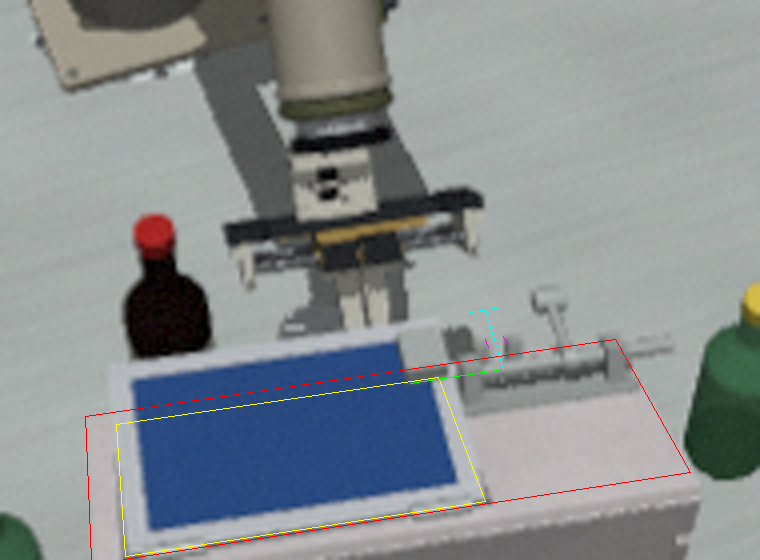

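The fingertip is under the edge (crop about 365,328). I'll lift along the arc.

>>> carry_out(
  motion=[0.009,-0.006,0,0,0,0,-1,0.009,-0.005,0,0,0,0,-1,0.009,-0.005,0,0,0,0,-1,0.009,-0.005,0,0,0,0,-1,0.009,-0.005,0,0,0,0,-1],
)

```text
t: 13.5
tool_pos: [0.5835, 0.0128, 0.1694]
orientation: [-1.554, -0.404, -0.705]
force: [-17.0, 5.0, -2.7]
opening: 0.0005
```

```bash
python3 tip.py; python3 zoom.py z15 scene 190 130 190 140 4
```

```text
t 13.5 tip d 161.9 y 72.9 h 36.8 mm tip xz [-0.0823  0.0729  0.1549] tilt 40.4 ang 0.224 r 166.1 Fn 5.0 F [-17.7   1.4  -2.7] open 0.0005
```

View pics/z15.png

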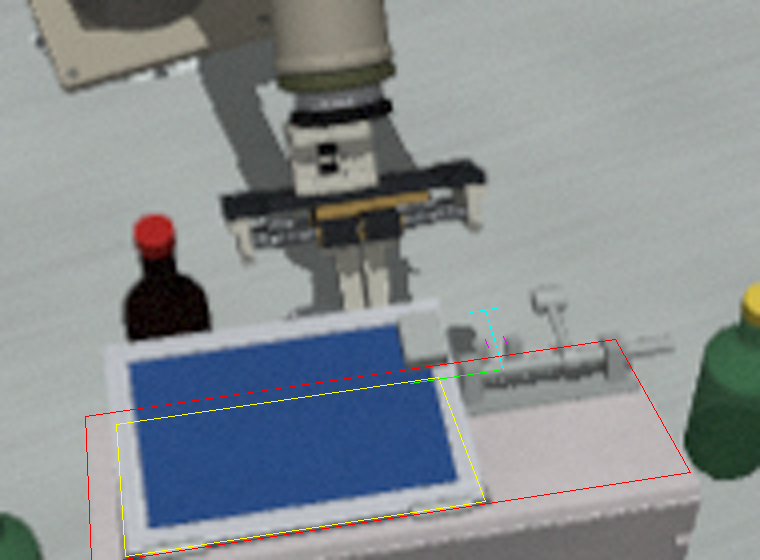

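The horizontal push is too strong (17 N), so I lift more vertically.

>>> carry_out(
  motion=[0.004,-0.009,0,0,0,0,-1,0.006,-0.009,0,0,0,0,-1,0.006,-0.008,0,0,0,0,-1,0.006,-0.008,0,0,0,0,-1,0.006,-0.008,0,0,0,0,-1],
)

```text
t: 14.05
tool_pos: [0.5759, 0.0141, 0.2223]
orientation: [-1.554, -0.401, -0.7]
force: [-0.4, 1.0, -1.5]
opening: 0.0005
```

```bash
python3 tip.py; python3 zoom.py z16 scene 190 130 190 140 4
```

```text
t 14.05 tip d 146.7 y 72.7 h 88.0 mm tip xz [-0.0901  0.0727  0.2077] tilt 40.1 ang 0.540 r 171.1 Fn -1.1 F [-0.6  0.9 -1.5] open 0.0005
```

View pics/z16.png

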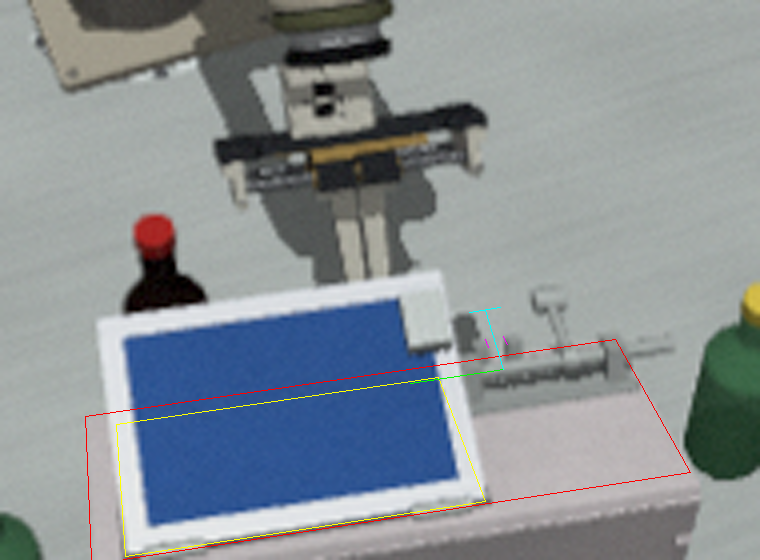

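```bash
cat > ang.py <<'E'
from loc import *
import sys
# ang.py cam x0 y0 k  u v  [left corner y=+-.122]
c=sys.argv[1]; x0,y0,k,u,v,ys=map(float,sys.argv[2:8])
l=Loc(*np.load("loc.npy")); t=np.linspace(-.05,2.25,231)
q=(proj(c,np.vstack([l.T(.174*np.cos(x),ys,.174*np.sin(x)) for x in t]))-[x0,y0]+.5)*k
e=np.linalg.norm(q-[u,v],axis=1); i=e.argmin(); print("flap",t[i].round(2),"px err",e[i].round(1))
E
python3 ang.py scene 190 130 4 443 272 .122; python3 ang.py scene 190 130 4 98 320 -.122
```

```text
flap 0.69 px err 3.6
flap 0.68 px err 1.8
```

The flap is at 0.69 rad, but only the tip's corner holds it. I'll slide in 14 mm along the finger axis for a better hold.

>>> carry_out(
  motion=[0,0.005,0,0,0,0,-1,0,0.005,0,0,0,0,-1,0,0.004,0,0,0,0,-1,0,0,0,0,0,0,-1,0,0,0,0,0,0,-1],
)

```text
t: 14.6
tool_pos: [0.5861, 0.0125, 0.2163]
orientation: [-1.553, -0.403, -0.704]
force: [-0.6, 0.3, -0.5]
opening: 0.0005
```

```bash
python3 tip.py; python3 zoom.py z17 scene 190 130 190 140 4
```

```text
t 14.6 tip d 139.8 y 73.2 h 78.2 mm tip xz [-0.0798  0.0732  0.2018] tilt 40.3 ang 0.510 r 160.2 Fn -0.2 F [-0.7  0.2 -0.5] open 0.0005
```

View pics/z17.png

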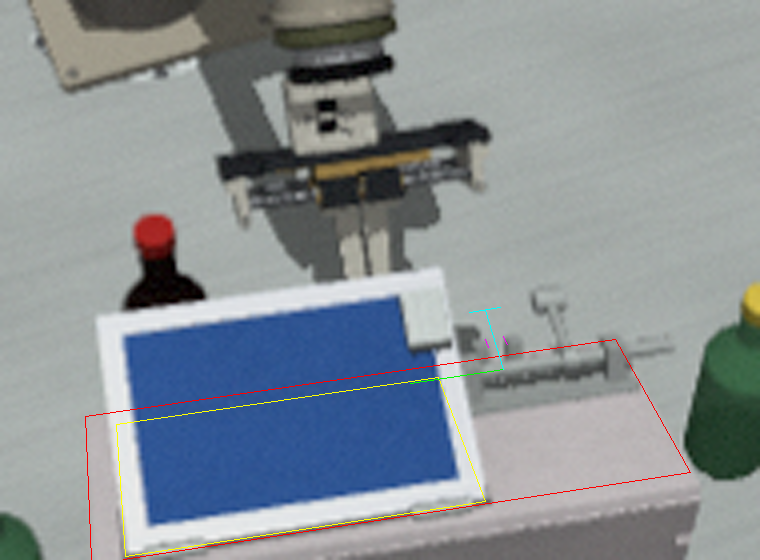

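>>> carry_out(
  motion=[0.0075,-0.0062,0,0,0,0,-1,0.008,-0.0056,0,0,0,0,-1,0.008,-0.005,0,0,0,0,-1,0.0085,-0.0047,0,0,0,0,-1,0.009,-0.0045,0,0,0,0,-1],
)

```text
t: 15.15
tool_pos: [0.6012, 0.0089, 0.2673]
orientation: [-1.552, -0.404, -0.705]
force: [-1.0, -0.5, -1.4]
opening: 0.0005
```

```bash
python3 tip.py; python3 zoom.py z18 scene 190 130 190 140 4
```

```text
t 15.15 tip d 104.2 y 72.8 h 117.9 mm tip xz [-0.0642  0.0728  0.2528] tilt 40.4 ang 0.847 r 157.3 Fn -0.9 F [-0.9 -0.7 -1.4] open 0.0005
```

View pics/z18.png

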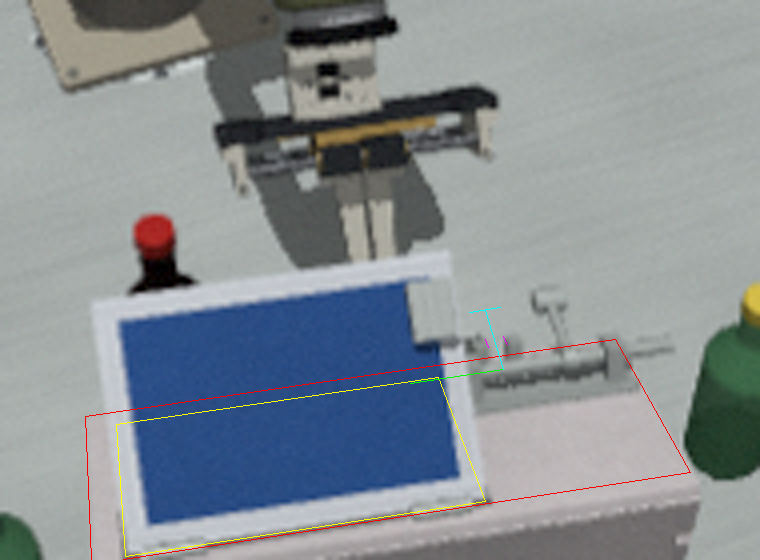

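>>> carry_out(
  motion=[0.011,-0.005,0,0,0,0,-1,0.011,-0.004,0,0,0,0,-1,0.0115,-0.0035,0,0,0,0,-1,0.012,-0.003,0,0,0,0,-1,0.012,-0.002,0,0,0,0,-1],
)

```text
t: 15.7
tool_pos: [0.6357, 0.0015, 0.3237]
orientation: [-1.552, -0.407, -0.707]
force: [-1.2, -0.2, -1.3]
opening: 0.0002
```

```bash
python3 tip.py; python3 zoom.py z19 scene 190 90 190 140 4
```

```text
t 15.7 tip d 48.2 y 72.6 h 154.1 mm tip xz [-0.0289  0.0726  0.3093] tilt 40.5 ang 1.267 r 161.5 Fn -0.7 F [-1.2 -0.4 -1.3] open 0.0002
```

View pics/z19.png

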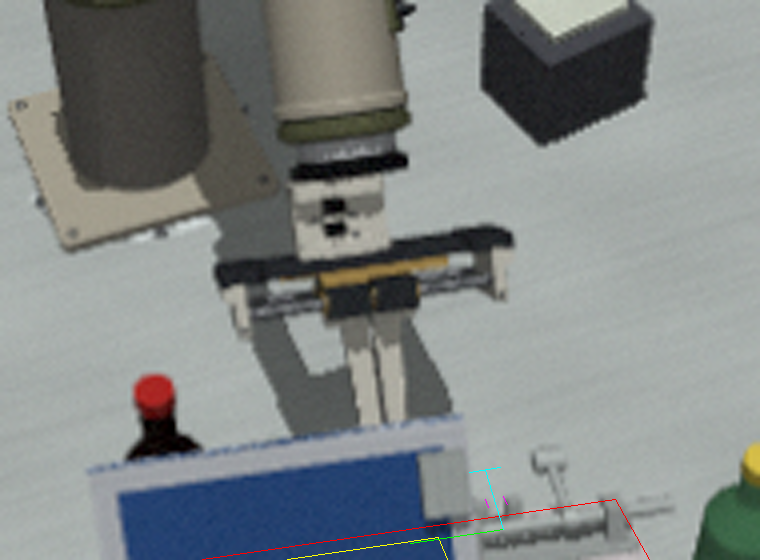

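>>> carry_out(
  motion=[0.012,0.001,0,0,0,0,-1,0.012,0.0025,0,0,0,0,-1,0.012,0.0035,0,0,0,0,-1,0.0115,0.004,0,0,0,0,-1,0.0115,0.005,0,0,0,0,-1],
)

```text
t: 16.25
tool_pos: [0.6935, -0.0101, 0.3556]
orientation: [-1.55, -0.411, -0.712]
force: [-0.7, 0.3, -1.3]
opening: 0.0006
```

```bash
python3 tip.py; python3 zoom.py z20 scene 190 90 190 140 4
```

```text
t 16.25 tip d -18.8 y 72.9 h 158.1 mm tip xz [0.0302 0.0729 0.3412] tilt 40.9 ang 1.689 r 159.2 Fn -0.8 F [-0.7  0.2 -1.3] open 0.0006
```

View pics/z20.png

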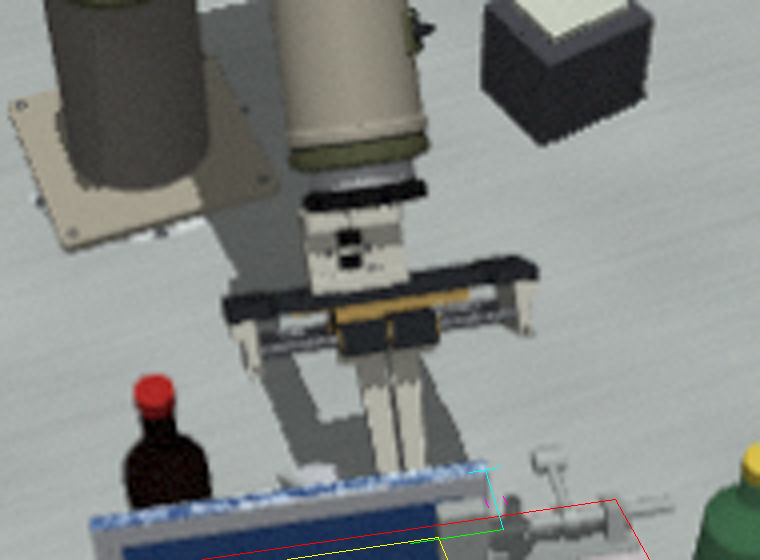

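>>> carry_out(
  motion=[0.0095,0.005,0,0,0,0,-1,0.009,0.0055,0,0,0,0,-1,0.0085,0.006,0,0,0,0,-1,0.0075,0.006,0,0,0,0,-1,0.0055,0.005,0,0,0,0,-1],
)

```text
t: 16.8
tool_pos: [0.7447, -0.0205, 0.3631]
orientation: [-1.55, -0.413, -0.714]
force: [0.3, -0.2, 0.5]
opening: 0.0007
```

```bash
python3 tip.py; python3 zoom.py z21 scene 190 90 190 140 4;python3 zoom.py z22 top 205 80 185 140 4
```

```text
t 16.8 tip d -69.3 y 73.2 h 142.9 mm tip xz [0.0825 0.0732 0.3488] tilt 41.0 ang 2.023 r 158.8 Fn 0.3 F [ 0.3 -0.1  0.5] open 0.0007
```

View pics/z21.png

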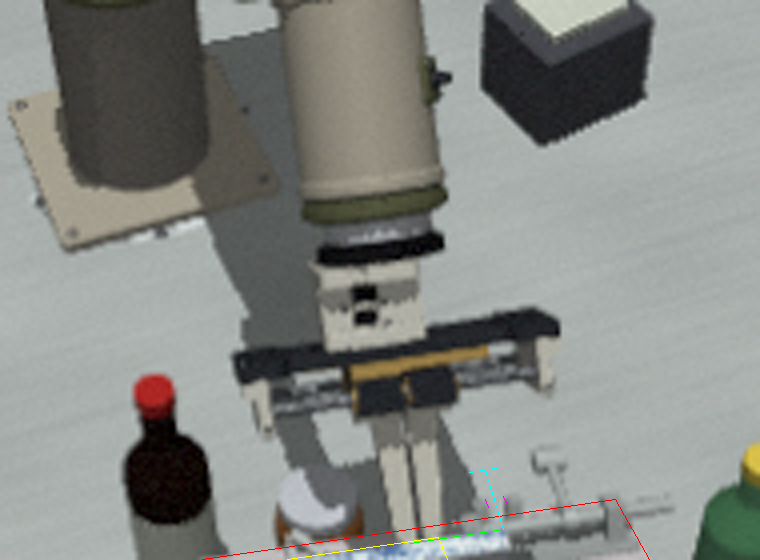

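View pics/z22.png

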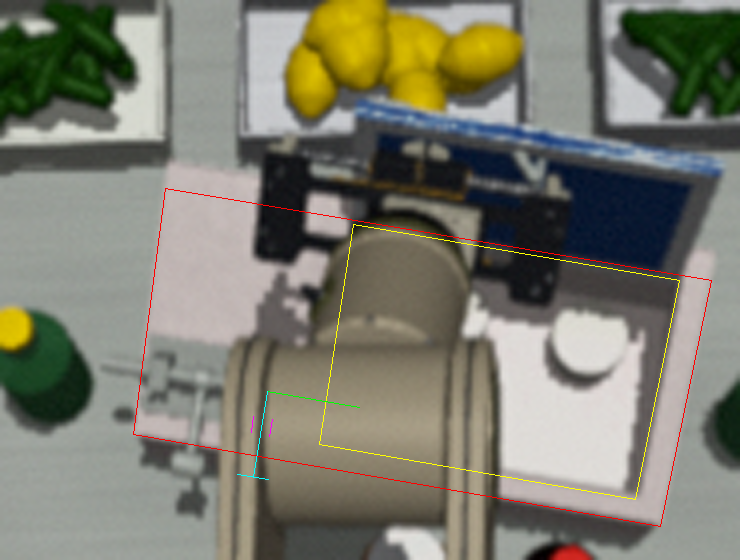

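```bash
python3 ang.py top 205 80 4 358 106 .122; python3 ang.py top 205 80 4 722 164 -.122
```

```text
flap 2.15 px err 0.4
flap 2.17 px err 3.2
```

>>> carry_out(
  motion=[0.004,0.004,0,0,0,0,-1,0.003,0.003,0,0,0,0,-1,0,0,0,0,0,0,-1,0,0,0,0,0,0,-1,0,0,0,0,0,0,-1],
)

```text
t: 17.4
tool_pos: [0.7547, -0.0224, 0.3613]
orientation: [-1.55, -0.412, -0.713]
force: [0.4, -1.3, -0.3]
opening: 0.0003
```

```bash
python3 tip.py
```

```text
t 17.4 tip d -77.7 y 73.3 h 136.9 mm tip xz [0.0926 0.0733 0.3469] tilt 40.9 ang 2.087 r 157.4 Fn -0.5 F [ 0.7 -1.2 -0.3] open 0.0003
```

The flap is open at about 2.16 rad with no force on the tool. I'll withdraw up and back.

>>> carry_out(
  motion=[-0.01,-0.01,0,0,0,0,-1,-0.01,-0.03,0,0,0,0,-1,-0.01,-0.035,0,0,0,0,-1,-0.01,-0.035,0,0,0,0,-1,0,-0.02,0,0,0,0,-1],
)

```text
t: 17.9
tool_pos: [0.6368, -0.0005, 0.43]
orientation: [-1.552, -0.405, -0.708]
force: [0.4, -0.3, 0.2]
opening: 0.0002
```

>>> carry_out(
  motion=[0,-0.03,0,0,0,0,-1,0,-0.03,0,0,0,0,-1,0,-0.02,0,0,0,0,-1,0,0,0,0,0,0,-1,0,0,0,0,0,0,-1],
)

```text
t: 18.4
tool_pos: [0.5815, 0.01, 0.4989]
orientation: [-1.549, -0.413, -0.714]
force: [0.7, 0.4, -0.3]
opening: 0.0008
```

```bash
python3 tip.py; python3 - <<'E'
from h import *
for c in("scene","top"): cv2.imwrite(f"pics/{c}_end.png",imaging.read_camera(c))
E
python3 zoom.py z23 top 205 80 185 140 4
```

```text
t 18.4 tip d 23.7 y 69.9 h 336.1 mm tip xz [-0.0836  0.0699  0.4846] tilt 41.0 ang 1.500 r 337.0 Fn -0.5 F [ 0.6  0.5 -0.3] open 0.0008
```

View pics/scene_end.png

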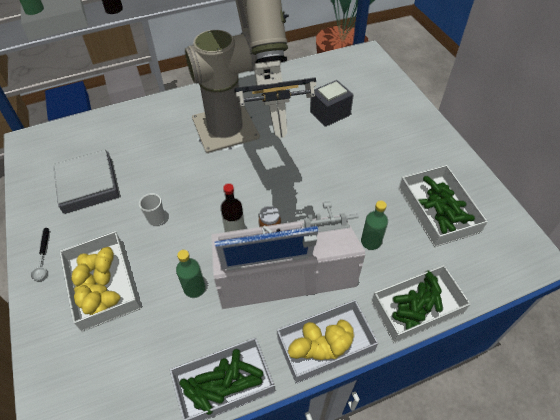

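View pics/z23.png

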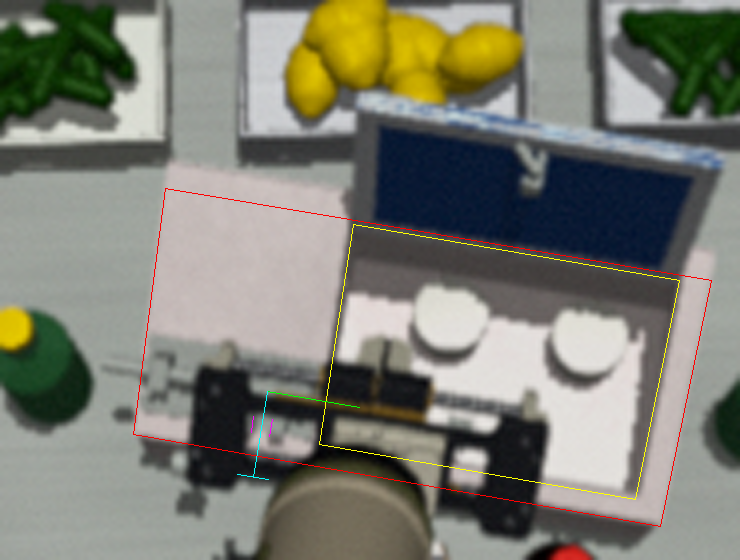

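The flap rests open, the bolt is back with the rod out past the left side, and every bottle, the jar and the beaker stand where they did. I'm handing in.

```bash
python3 ang.py top 205 80 4 360 97 .122; python3 -c "
from plant import robot
print(robot.close_job())"
```

```text
flap 2.19 px err 0.5
the job is handed in; nothing more can be done
None
```

The sauce locker is open: the flap rests past upright by itself and the bolt is drawn fully back. I handed the job in at about 18.4 s; no verdict was reported.

1. **Bolt:** I pinched the knob, lifted it about 57 mm out of the notch and slid the bolt back 51 mm until it hit its stop. That stop pushed back with about 40 N at the fingertips, more force than was needed.
2. **Press:** I pressed the flap to about -0.044 rad, where the force reached 11 N. I then let it rise against the fingertip, taking about 1.5 s to reach 0.34 rad.
3. **Lift:** I hooked the edge with the slanted finger and swung the flap over.
    - The first lift rows pushed too hard towards the hinge (about 17 N), so I lifted more vertically.
    - At 0.69 rad only the tip's corner held the edge, so I slid the finger about 10 mm further in.

**Last checks:**
- **Flap:** it measured about 2.19 rad in the top picture, with the hand well clear and no force on the tool.
- **Bolt:** the rod still sticks out past the locker's left side.
- **Loose objects:** by eye, the bottles, jar and beaker stand where they did. I did not measure their final positions with the networks, and in the last pictures the jar is partly hidden by the flap and the hand.

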